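Set up two strainer cascades

ROBOT

A 6-joint arm with a two-finger parallel gripper is mounted at the origin on a cart in front of the work surface, level with it; the furniture and walls round the work are solid. World frame = base frame: x ahead of the robot, y to its left, z up, the work surface at z = 0. Lengths are in m, angles in rad, forces in N, time in s.
With the tool pointing down it reaches from about 0.25 to 0.725 m from the base axis. Payload 4 kg.
Tool frame: the origin (TCP) lies midway between the tips of the shut fingers; the grasp point (between the pads) lies 19 mm behind it; z points along the fingers, y is the direction in which the jaws open and shut (so a half turn about z gives the same grasp; the last joint's range is limited). The gripper opens to 85 mm and grips with 20 to 120 N. Pads are 22 mm wide; open, the fingers measure 114 mm over their backs; the gripper's body (76 mm by 85 mm) begins 54 mm behind the grasp point. The pads swing forward as they close: fully open they stand 13 mm farther back than shut.
Start: joints at [-1.171, 0.241, 0.005, 1.335, 0, 1.571], TCP at [0.195, -0.461, 0.231] pointing down, gripper open.
Joint ranges: [-2.72, 2.72], [-1.05, 1.87], [-1.09, 1.28], [-1.99, 2.15], [-1.42, 1.44], [-3.14, 3.14]. Speed limits (rad/s): [2.79, 2.79, 3.14, 3.14, 3.14, 3.14].

INTERFACE

Orientations are given as a 3x3 rotation matrix whose columns are the frame's x, y, z axes.
In Python, from bench import bot, eyes gives the robot as it stands.
- The arm moves only by the tool arm_command, never from a script. Its argument "rows" is a list of rows, each a list of 2 entries, a list of its own where there are three numbers: the shift along the tool's x, y, z each as a share of 750 mm, from -1 to 1, then the turn, a rotation vector about the tool's x, y, z each as a share of pi/2 rad, from -1 to 1. A call has 1 to 12 rows; each row is the pose to reach, as a shift and turn from the pose measured when the call began, along the tool's axes at that moment; what a row does not reach only later rows make up. A row lasts 1/10 s, in which the tool goes at most 50 mm and 8.59 degrees, less where a joint would pass 70% of its speed; a pose out of reach is approached as far as the arm can. A call with a number of a shift or a turn outside -1 to 1 is refused whole. A call with a gripper value outside its range is refused whole. "gripper" is the closure in counts, from 0 (fully open) to 255 (shut), set as the call begins (left out, the last holds). The fingers move at their own pace and stop on an object; the grip force is fixed at half the most. Time passes only in rows, so rows that repeat a pose let the fingers close. It gives the time, the measured TCP pose, the force and the opening at its end, in the units of the state.
- bot.observe(): the state, without advancing time (a new reading comes with each control period).
- eyes.read_camera(name): name is "side" or "top" or "wrist"; returns (picture, depth): 480x640x3 uint8, red, green, blue; 480x640 float32, m along the optical axis (not along the pixel's ray), 0 where there is no reading.
- eyes.calibration(name): a dict with "mtx" (3x3 intrinsics, pixels), "k1" (the pictures are not rectified: a ray, as slopes to the right and down, at radius r is drawn at 1 + k1 r^2 times it, then the intrinsics apply), "eye" and "rotation" of the camera in the world. Camera axes: x right, y up, looking along -z (the intrinsics and any distortion apply to the point x, -y, -z); pixel columns grow to the right and rows downward; lengths in m; the calibration is good to about 2 mm. A picture is of the moment at which its call begins: read the wrist's pose just before it. calibration takes no time and is no camera call; for the wrist camera it gives the pose at the moment of the call.
- bot.close_job(): hands the job in, once; it reports no verdict.
The state is a dict: "clock": time; "joint_positions": joint angles; "qd": joint speeds; "joint_torque": joint torques, N m; "eef_pos": TCP position; "tcp_rot": TCP orientation; "wrist_force": force on the tool from outside, world axes, zero at the start; "torque": the same for the moment, N m; "grip_width": opening from 0.0 (shut) to 1.0 (fully open).
Only numpy, scipy, OpenCV 4.12 (cv2) and the standard library are available. Lean on these libraries where they do the work, as an engineer would, in place of code of your own. Each camera call takes 0.05 s, during which the arm holds its last target.

TASK

Set up the two strainer cascades on the open collecting tubes in the rack, finer mesh below: the clear tube gets the blue strainer and the yellow one on top of it, the amber tube gets the green strainer and the red one on top of it. Deal them out in turn, the lower strainer onto both tubes before any upper one goes on. Let every strainer nest fully and upright in what is below it, and leave the roll of white tape where it lies.

Things in the scene. Friction and masses are not known exactly. Their poses are not given: they have to be found in the camera images.
- strainer_blue: blue strainer, loose, upright, 35 g, 44 mm high: a round cup 46 mm across (14 to 44 mm above the origin: grip it there; 4 mm wall, mesh floor) on a round spigot 14 mm long, 33 mm across under the cup, 25 mm at its foot. Origin at the centre of the foot, z up. The spigot drops into a tube's mouth or another strainer's cup (38 mm wide) until the cup's underside rests on the rim
- strainer_yellow: yellow strainer, same shape and size as the blue one, coarser mesh. Seated on another strainer, its origin is 30 mm above that one's origin
- strainer_green: green strainer, same shape and size as the blue one, finest mesh. Seated on a tube, a strainer's origin is 96 mm above the tube's origin
- strainer_red: red strainer, same shape and size as the blue one, coarser mesh than the green one
- tube_clear: clear, open, flat-bottomed collecting tube held upright and fixed in the rack: 41 mm across (43 mm over its thread), mouth 37 mm wide, 110 mm tall. Origin at the centre of its underside, z up along the axis; the rim is 110 mm above the origin, 116 mm above the bench
- tube_amber: brown (amber) open collecting tube, same shape and size as the clear one, fixed in the rack's other end hole
- rack: dark grey rack, fixed to the bench, 56 x 200 x 68 mm, long side along its y axis, origin at the centre of its underside. Three holes along y, 65 mm apart: the two open tubes stand in the end holes, either way round; the middle hole holds a tube closed with a purple cap, whose top is 112 mm above the bench and which stays there
- tape_white: loose roll of white tape lying flat among the strainers, 53 mm across, 19 mm high, origin at the centre of its underside; not to be moved

How it is judged:
By the outcome, as a careful person would: the job done as asked, in the order asked, and still so for the second after the job is handed in, with the robot touching nothing.
It also fails if it takes over 120 s, if anything falls off the work surface, if the arm or the gripper's body presses on something with over 40 N, if the wrist force passes 120 N, or if a joint passes its speed limit or range.

## Working session

There is one attempt and no reset: what is moved stays moved. The work goes in short steps, Python scripts to look and compute and a tool call to move; the robot and the scene stay as the last step left them, time stands still between calls to the robot, and variables do not carry over. Pictures are saved under pics/ and viewed, and the job is handed in when it is done.

Besides the shell and the picture viewer there is one more tool, called after "Call:" as name(argument=value, ...) on one line, values as JSON. arm_command: Moves the arm, as the interface text tells. Its arguments: {"type":"object","properties":{"rows":{"type":"array"},"gripper":{"type":"number"}},"required":["rows"]}

```bash
ls; mkdir -p pics; python3 - <<'E'
from bench import bot, eyes
import cv2
print(bot.observe())
for n in ("side","top","wrist"):
    c=eyes.calibration(n); print(n,c)
    p,d=eyes.read_camera(n)
    cv2.imwrite(f"pics/{n}0.png",p[:,:,::-1])
E
```

```text
pics
{'clock': 0.0, 'joint_positions': array([-1.17102383e+00,  2.41383028e-01,  3.70390252e-03,  1.33521324e+00,
       -9.64039551e-06,  1.57078955e+00]), 'qd': array([-1.38850000e-03, -1.98908909e-04, -1.19933285e-03,  4.81138307e-05,
        1.35868037e-03,  4.64383677e-04]), 'joint_torque': array([-1.15441224e-03, -3.72319150e+01,  2.52406329e+01,  1.68197573e-02,
        1.30066919e-04,  9.95373000e-06]), 'eef_pos': array([ 0.19434971, -0.45997953,  0.23042017]), 'tcp_rot': array([[ 9.21146919e-01,  3.89214174e-01, -8.24678233e-04],
       [ 3.89215047e-01, -9.21144904e-01,  1.92701610e-03],
       [-9.62616997e-06, -2.09604213e-03, -9.99997803e-01]]), 'wrist_force': array([ 0.55168039, -0.22278989, -0.77216711]), 'torque': array([0.01713591, 0.01606996, 0.02123359]), 'grip_width': 1.0009035954572554}
side {'mtx': array([[622.31837554,   0.        , 318.27895446],
       [  0.        , 622.31837554, 232.94148004],
       [  0.        ,   0.        ,   1.        ]]), 'k1': -0.10948807636253456, 'eye': array([-0.17232309,  0.62246128,  1.042303  ]), 'rotation': array([[-0.6214783
[... 279 characters left out ...]
 1.        ]]), 'k1': -0.06251386710974192, 'eye': array([0.34229637, 0.11367121, 1.24017659]), 'rotation': array([[ 0.01226823,  0.99430269, -0.10588505],
       [-0.99986101,  0.01339406,  0.00992799],
       [ 0.01128966,  0.10574853,  0.99432881]])}
wrist {'mtx': array([[410.39853474,   0.        , 317.8325216 ],
       [  0.        , 410.39853474, 236.52937696],
       [  0.        ,   0.        ,   1.        ]]), 'k1': -0.013951450883469219, 'eye': array([ 0.26954591, -0.42871992,  0.37154412]), 'rotation': array([[ 3.89002071e-01,  8.73657087e-01,  2.92233952e-01],
       [-9.21236688e-01,  3.69115691e-01,  1.22786691e-01],
       [-5.94674668e-04, -3.16980915e-01,  9.48431730e-01]])}
```

View pics/top0.png

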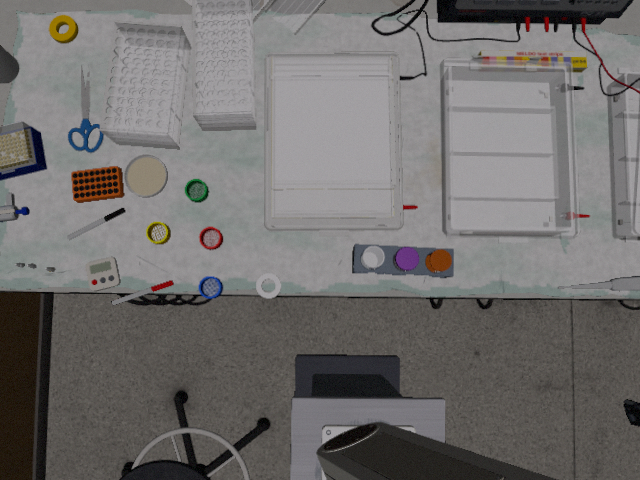

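View pics/side0.png

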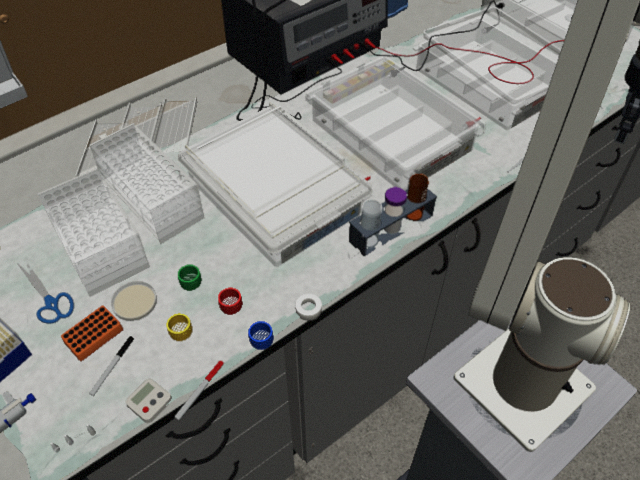

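View pics/wrist0.png

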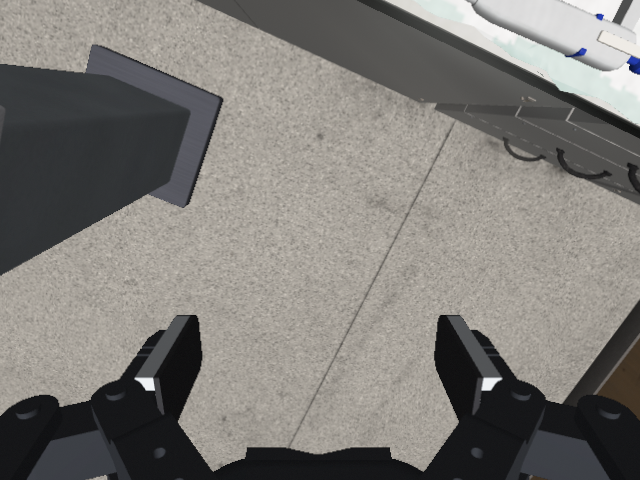

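The top view shows blue at (211,287), yellow (158,233), green (197,190), red (211,238), tape (268,286), the clear tube at (373,257), the purple cap at (407,258) and amber at (440,261). Next I'll measure them.

```bash
cat > h.py <<'E'
import numpy as np, cv2
from bench import bot, eyes
def rays(cam,px):
    c=eyes.calibration(cam); K=c["mtx"]
    u=cv2.undistortPoints(np.float64(px).reshape(-1,1,2),K,np.array([c["k1"],0,0,0,0.]))[:,0]
    # k1 model matches OpenCV radial: drawn = ray*(1+k1 r^2)
    v=np.c_[u[:,0],-u[:,1],-np.ones(len(u))]
    return c["eye"], v@c["rotation"].T
def onplane(cam,px,z):
    e,r=rays(cam,px); return e+r*((z-e[2])/r[:,2])[:,None]
def cloud(cam,px,d):
    e,r=rays(cam,px); px=np.int32(px); return e+r*d[px[:,1],px[:,0]][:,None]
HUE={"blue":(100,130,90,50),"yellow":(23,35,120,80),"green":(50,90,90,40),"red":(172,185,140,80)}
def mask(p,name,box=None):
    h=cv2.cvtColor(p,cv2.COLOR_RGB2HSV).astype(int); a,b,s,v=HUE[name]
    H=h[...,0]; m=(H>=a)&(H<=b)
    if b>180: m|=H<=b-180
    m&=(h[...,1]>=s)&(h[...,2]>=v); m=m.astype(np.uint8)
    if box:
        q=np.zeros_like(m); x0,y0,x1,y1=box; q[y0:y1,x0:x1]=m[y0:y1,x0:x1]; m=q
    return m
def state():
    s=bot.observe(); print("t",round(s["clock"],2),"tcp",s["eef_pos"].round(4),"F",s["wrist_force"].round(1),"w",round(s["grip_width"],3)); return s
E
cat > m.py <<'E'
from h import *
B={"top":{"blue":(195,270,227,303),"yellow":(143,217,174,248),"green":(181,174,212,206),"red":(195,222,227,254)},
"side":{"blue":(243,318,278,352),"yellow":(162,311,197,344),"green":(173,260,206,295),"red":(214,285,247,318)}}
for cam in B:
    p,d=eyes.read_camera(cam)
    for n,b in B[cam].items():
        m=mask(p,n,b); v,u=np.nonzero(m); px=np.c_[u,v]
        P=cloud(cam,px,d); P=P[d[v,u]>0]
        top=P[(P[:,2]>.036)&(P[:,2]<.052)]
        (c,r)=cv2.minEnclosingCircle(np.float32(top[:,:2]*1000))
        # hull ellipse of rim on plane z=.044
        print(cam,n,len(P),"zmax",np.percentile(P[:,2],[2,50,98]).round(3),"rim",len(top),np.round(c,1),round(r,1))
    # generic depth features
    if cam=="top":
        for nm,b in {"clear":(355,242,391,273),"cap":(391,242,424,275),"amber":(424,245,458,276),"tape":(252,270,284,302),"rack":(345,238,462,284),"tray":(262,50,405,232),"plates":(100,0,260,150),"tray2":(440,55,580,240)}.items():
            x0,y0,x1,y1=b; u,v=np.meshgrid(range(x0,x1),range(y0,y1)); px=np.c_[u.ravel(),v.ravel()]; px=px[d[px[:,1],px[:,0]]>0]
            P=cloud(cam,px,d)
            lo,hi={"clear":(.1,.125),"cap":(.105,.12),"amber":(.1,.125),"tape":(.013,.025),"rack":(.06,.08)}.get(nm,(.02,.3))
            t=P[(P[:,2]>lo)&(P[:,2]<hi)]
            print(nm,len(t),"z",np.percentile(P[:,2],[2,50,98]).round(3))
            if len(t): print("   min",t.min(0).round(4),"max",t.max(0).round(4),"med", np.median(t,0).round(4))
            if nm in("clear","cap","amber","tape"): print("   circ",cv2.minEnclosingCircle(np.float32(t[:,:2]*1000)))
            if nm=="rack": print("   rect",cv2.minAreaRect(np.float32(t[:,:2]*1000)))
E
python3 m.py
```

```text
top blue 217 zmax [-0.009  0.04   0.048] rim 129 [376.2 327.9] 22.4
top yellow 145 zmax [0.014 0.043 0.048] rim 120 [484.6 440.5] 23.5
top green 207 zmax [0.014 0.04  0.047] rim 124 [575.1 363.9] 23.5
top red 116 zmax [0.029 0.042 0.047] rim 100 [476.1 330.1] 22.1
clear 368 z [0.001 0.069 0.117]
   min [ 0.4157 -0.018   0.1044] max [0.4566 0.0242 0.1207] med [0.4352 0.0033 0.1111]
   circ ((435.3736572265625, 2.9300293922424316), 21.27948570251465)
cap 433 z [0.    0.07  0.115]
   min [ 0.4123 -0.0843  0.1052] max [ 0.4555 -0.0391  0.1184] med [ 0.4336 -0.0622  0.1119]
   circ ((435.1459045410156, -62.167335510253906), 23.713064193725586)
amber 393 z [0.    0.07  0.117]
   min [ 0.4113 -0.1477  0.1002] max [ 0.4522 -0.1065  0.1201] med [ 0.4321 -0.1266  0.1114]
   circ ((431.98779296875, -127.2634506225586), 21.560060501098633)
tape 360 z [-0.907  0.005  0.022]
   min [0.3567 0.1863 0.0137] max [0.4066 0.2365 0.0246] med [0.3817 0.2115 0.0187]
   circ ((381.92718505859375, 211.49691772460938), 26.552560806274414)
rack 1442 z [-0.     0.062  0.115]
   min [ 0.4024 -0.1631  0.0601] max [0.4642 0.0391 0.08  ] med [ 0.427  -0.0451  0.0678]
   rect ((434.4543762207031, -62.302467346191406), (201.05323791503906, 56.38997268676758), 87.75423431396484)
tray 24716 z [0.003 0.112 0.131]
   min [ 0.4863 -0.0658  0.0559] max [0.8623 0.2256 0.1468] med [0.6601 0.0833 0.1124]
plates 17060 z [-0.002  0.075  0.113]
   min [0.6694 0.2432 0.02  ] max [1.0049 0.5474 0.1182] med [0.8056 0.4034 0.105 ]
tray2 24805 z [0.004 0.091 0.096]
   min [ 0.4754 -0.4582  0.0211] max [ 0.8911 -0.1367  0.0994] med [ 0.6625 -0.2748  0.0909]
side blue 486 zmax [0.016 0.035 0.047] rim 227 [376.3 329.2] 24.0
side yellow 220 zmax [0.018 0.043 0.048] rim 169 [486.2 440.9] 25.3
side green 419 zmax [0.016 0.034 0.047] rim 187 [575.6 364.8] 23.7
side red 184 zmax [0.019 0.042 0.048] rim 142 [475.9 330.8] 23.2
```

```bash
cat >> h.py <<'E'
def plan(*targets,yaw=90):
    from scipy.spatial.transform import Rotation as Ro
    s=state(); R=s["tcp_rot"]; a=np.radians(yaw)
    T=np.c_[[np.cos(a),np.sin(a),0],[np.sin(a),-np.cos(a),0],[0,0,-1]]
    rv=Ro.from_matrix(R.T@T).as_rotvec()/(np.pi/2)
    for t in targets:
        d=R.T@(np.array(t)-s["eef_pos"]); print(t,"mm",round(np.linalg.norm(d)*1000),(d/.75).round(4),"turn",rv.round(4))
E
python3 -c "
from h import *
plan((.3,0,.25),(.376,.3285,.25))"
```

```text
t 0.25 tcp [ 0.1945 -0.4603  0.2309] F [0.9 0.7 0.2] w 0.999
(0.3, 0, 0.25) mm 473 [ 0.3684 -0.5106 -0.025 ] turn [-6.000e-04 -4.000e-04 -7.455e-01]
(0.376, 0.3285, 0.25) mm 810 [ 0.6323 -0.8746 -0.0246] turn [-6.000e-04 -4.000e-04 -7.455e-01]
```

Call:
arm_command(rows=[[[0.368, -0.51, -0.025], [0, 0, -0.7455]], [[0.368, -0.51, -0.025], [0, 0, -0.7455]], [[0.368, -0.51, -0.025], [0, 0, -0.7455]], [[0.368, -0.51, -0.025], [0, 0, -0.7455]], [[0.368, -0.51, -0.025], [0, 0, -0.7455]], [[0.368, -0.51, -0.025], [0, 0, -0.7455]], [[0.368, -0.51, -0.025], [0, 0, -0.7455]], [[0.368, -0.51, -0.025], [0, 0, -0.7455]], [[0.632, -0.8745, -0.025], [0, 0, -0.7455]], [[0.632, -0.8745, -0.025], [0, 0, -0.7455]], [[0.632, -0.8745, -0.025], [0, 0, -0.7455]], [[0.632, -0.8745, -0.025], [0, 0, -0.7455]]], gripper=0)

```text
clock: 1.45
eef_pos: [0.3286, 0.1262, 0.249]
tcp_rot: [[-0.001, 1.0, 0.001], [1.0, 0.001, 0.001], [0.001, 0.001, -1.0]]
wrist_force: [1.3, -0.8, -0.9]
grip_width: 1.001
```

```bash
python3 -c "
from h import *
plan((.376,.3285,.15),(.376,.3285,.06),(.376,.3285,.012))"
```

```text
t 1.45 tcp [0.3286 0.1262 0.249 ] F [ 1.3 -0.8 -0.9] w 1.001
(0.376, 0.3285, 0.15) mm 230 [0.2695 0.0633 0.1324] turn [ 0.0007 -0.0007  0.0006]
(0.376, 0.3285, 0.06) mm 281 [0.2694 0.0632 0.2524] turn [ 0.0007 -0.0007  0.0006]
(0.376, 0.3285, 0.012) mm 315 [0.2693 0.0632 0.3164] turn [ 0.0007 -0.0007  0.0006]
```

Call:
arm_command(rows=[[[0.2695, 0.063, 0.132], [0, 0, 0]], [[0.2695, 0.063, 0.132], [0, 0, 0]], [[0.2695, 0.063, 0.132], [0, 0, 0]], [[0.2695, 0.063, 0.132], [0, 0, 0]], [[0.2695, 0.063, 0.132], [0, 0, 0]], [[0.2695, 0.063, 0.132], [0, 0, 0]], [[0.2695, 0.063, 0.2], [0, 0, 0]], [[0.2695, 0.063, 0.2], [0, 0, 0]], [[0.2695, 0.063, 0.2], [0, 0, 0]], [[0.2695, 0.063, 0.2], [0, 0, 0]]])

```text
clock: 2.45
eef_pos: [0.3769, 0.3288, 0.1014]
tcp_rot: [[-0.0, 1.0, 0.003], [1.0, 0.0, 0.003], [0.003, 0.003, -1.0]]
wrist_force: [0.1, -0.2, 0.6]
grip_width: 1.0
```

```bash
python3 -c "
from h import *
plan((.376,.3285,.012))
p,d=eyes.read_camera('wrist'); cv2.imwrite('pics/w1.png',p[:,:,::-1])
m=mask(p,'blue'); m=cv2.morphologyEx(m,cv2.MORPH_OPEN,np.ones((3,3))); v,u=np.nonzero(m); ok=d[v,u]>0; P=cloud('wrist',np.c_[u,v][ok],d); t=P[(P[:,2]>.036)&(P[:,2]<.052)]
print(len(t),cv2.minEnclosingCircle(np.float32(t[:,:2]*1000)),np.percentile(P[:,2],[2,50,98]))"
```

```text
t 2.45 tcp [0.3769 0.3288 0.1014] F [ 0.1 -0.2  0.6] w 1.0
(0.376, 0.3285, 0.012) mm 89 [-0.0008 -0.0015  0.1191] turn [ 0.002  -0.0019  0.0001]
2278 ((374.9418640136719, 328.205322265625), 23.4403076171875) [0.01645857 0.03788662 0.04372759]
```

View pics/w1.png

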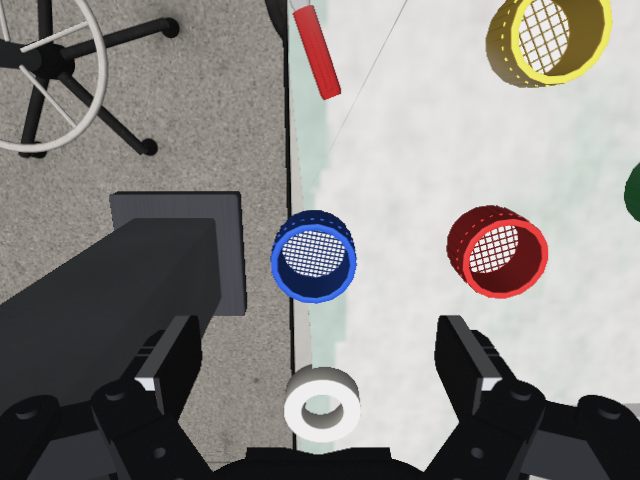

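The wrist view puts the blue rim at (314,262), agreeing with the other views to within about 1 mm. I'll descend and grip.

Call:
arm_command(rows=[[[-0.0008, -0.002, 0.05], [0, 0, 0]], [[-0.0008, -0.002, 0.09], [0, 0, 0]], [[-0.0008, -0.002, 0.11], [0, 0, 0]], [[-0.0008, -0.002, 0.119], [0.002, -0.002, 0]], [[-0.0008, -0.002, 0.119], [0.002, -0.002, 0]], [[-0.0008, -0.002, 0.119], [0.002, -0.002, 0]]])

```text
clock: 3.1
eef_pos: [0.3773, 0.3298, 0.014]
tcp_rot: [[0.0, 1.0, 0.003], [1.0, -0.0, 0.002], [0.002, 0.003, -1.0]]
wrist_force: [0.3, -0.7, 0.0]
grip_width: 0.996
```

Call:
arm_command(rows=[[[0, 0, 0], [0, 0, 0]], [[0, 0, 0], [0, 0, 0]], [[0, 0, 0], [0, 0, 0]], [[0, 0, 0], [0, 0, 0]], [[0, 0, 0], [0, 0, 0]], [[0, 0, 0], [0, 0, 0]], [[0, 0, 0], [0, 0, 0]], [[0, 0, 0], [0, 0, 0]]], gripper=255)

```text
clock: 3.9
eef_pos: [0.3779, 0.3304, 0.0153]
tcp_rot: [[-0.0, 1.0, 0.005], [1.0, -0.0, 0.004], [0.004, 0.005, -1.0]]
wrist_force: [-1.2, -0.7, 6.4]
grip_width: 0.519
```

```bash
python3 -c "
from h import *
state()
p,d=eyes.read_camera('wrist'); cv2.imwrite('pics/w2.png',p[:,:,::-1])
plan((.376,.3285,.2),(.436,.003,.2))"
```

```text
t 3.9 tcp [0.3779 0.3304 0.0153] F [-1.2 -0.7  6.4] w 0.519
t 3.95 tcp [0.3779 0.3304 0.0153] F [-0.6 -0.8  7. ] w 0.528
(0.376, 0.3285, 0.2) mm 185 [-0.0015 -0.0013 -0.2463] turn [ 0.003  -0.0025  0.    ]
(0.436, 0.003, 0.2) mm 380 [-0.4355  0.0787 -0.2476] turn [ 0.003  -0.0025  0.    ]
```

View pics/w2.png

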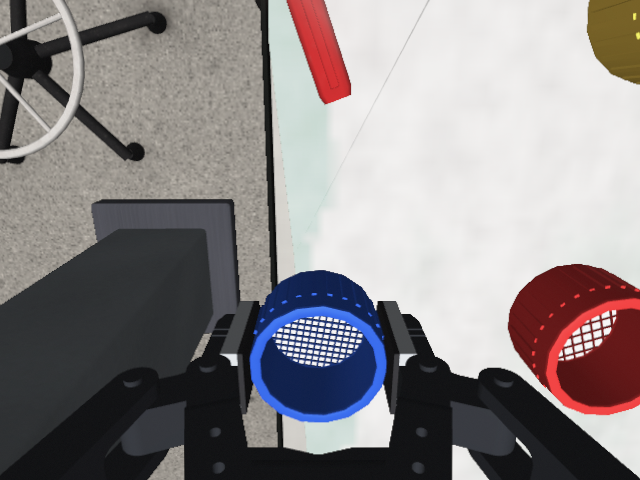

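Call:
arm_command(rows=[[[0, 0, -0.03], [0, 0, 0]], [[0, 0, -0.09], [0.003, -0.0025, 0]], [[0, 0, -0.15], [0.003, -0.0025, 0]], [[0, 0, -0.22], [0.003, -0.0025, 0]], [[-0.03, 0.005, -0.248], [0.003, -0.0025, 0]], [[-0.09, 0.016, -0.248], [0.003, -0.0025, 0]], [[-0.15, 0.027, -0.248], [0.003, -0.0025, 0]], [[-0.2, 0.036, -0.248], [0.003, -0.0025, 0]], [[-0.2, 0.036, -0.248], [0.003, -0.0025, 0]], [[-0.2, 0.036, -0.248], [0.003, -0.0025, 0]]])

```text
clock: 4.95
eef_pos: [0.4041, 0.1791, 0.2011]
tcp_rot: [[0.002, 1.0, 0.001], [1.0, -0.002, 0.001], [0.001, 0.001, -1.0]]
wrist_force: [-0.5, 0.7, -0.8]
grip_width: 0.521
```

```bash
cat > held.py <<'E'
from h import *
import sys
n,f=sys.argv[1:3]
s=state()
p,d=eyes.read_camera('wrist'); cv2.imwrite(f'pics/{f}.png',p[:,:,::-1])
m=mask(p,n); m[:200]=0; m=cv2.morphologyEx(m,cv2.MORPH_OPEN,np.ones((3,3)))
k,l,st,_=cv2.connectedComponentsWithStats(m); i=1+np.argmax(st[1:,4]); m=(l==i)
v,u=np.nonzero(m); ok=d[v,u]>0; P=cloud('wrist',np.c_[u,v][ok],d)
zt=np.percentile(P[:,2],99); t=P[P[:,2]>zt-.006]
c,r=cv2.minEnclosingCircle(np.float32(t[:,:2]*1000)); A=np.c_[t,np.ones(len(t))]
print("rim z",zt.round(4),"centre",np.round(c,1),"r",round(r,1),"cup-tcp mm",np.round(np.array(c)-s["eef_pos"][:2]*1000,1),"rim-tcp z",round((zt-s["eef_pos"][2])*1000,1))
np.save('off.npy',np.array(c)/1000-s["eef_pos"][:2])
E
python3 held.py blue w3
```

```text
t 4.95 tcp [0.4041 0.1791 0.2011] F [-0.5  0.7 -0.8] w 0.521
rim z 0.2292 centre [404.4 177.2] r 24.0 cup-tcp mm [ 0.2 -1.8] rim-tcp z 28.1
```

View pics/w3.png

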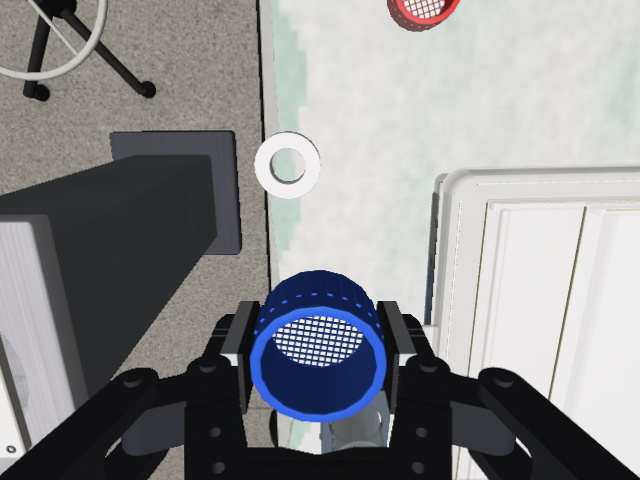

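```bash
python3 -c "
from h import *
plan((.436,.0046,.2),(.436,.0046,.145),(.436,.0046,.118))"
```

```text
t 5.0 tcp [0.4041 0.1799 0.201 ] F [-0.1 -0.7  0.2] w 0.52
(0.436, 0.0046, 0.2) mm 178 [-0.2337  0.0427  0.0012] turn [ 0.0003 -0.0005 -0.0004]
(0.436, 0.0046, 0.145) mm 187 [-0.2337  0.0426  0.0746] turn [ 0.0003 -0.0005 -0.0004]
(0.436, 0.0046, 0.118) mm 197 [-0.2337  0.0426  0.1106] turn [ 0.0003 -0.0005 -0.0004]
```

Call:
arm_command(rows=[[[-0.06, 0.011, 0], [0, 0, 0]], [[-0.12, 0.022, 0], [0, 0, 0]], [[-0.18, 0.033, 0], [0, 0, 0]], [[-0.2337, 0.0427, 0], [0, 0, 0]], [[-0.2337, 0.0427, 0.03], [0, 0, 0]], [[-0.2337, 0.0427, 0.07], [0, 0, 0]], [[-0.2337, 0.0427, 0.07], [0, 0, 0]], [[-0.2337, 0.0427, 0.07], [0, 0, 0]]])

```text
clock: 5.8
eef_pos: [0.4358, 0.0056, 0.1484]
tcp_rot: [[-0.001, 1.0, -0.001], [1.0, 0.001, 0.001], [0.001, -0.001, -1.0]]
wrist_force: [0.5, -0.7, 0.0]
grip_width: 0.526
```

```bash
python3 -c "
from h import *
plan((.436,.0046,.13),(.436,.0046,.118))
p,d=eyes.read_camera('side'); cv2.imwrite('pics/s4.png',cv2.resize(p[140:300,300:500,::-1],None,fx=4,fy=4*.93))"; python3 held.py blue w4
```

```text
t 5.8 tcp [0.4358 0.0056 0.1484] F [ 0.5 -0.7  0. ] w 0.526
(0.436, 0.0046, 0.13) mm 18 [-0.0014  0.0002  0.0245] turn [-0.0008 -0.0005  0.0009]
(0.436, 0.0046, 0.118) mm 30 [-0.0014  0.0003  0.0405] turn [-0.0008 -0.0005  0.0009]
t 5.85 tcp [0.4367 0.0056 0.1492] F [0.3 0.8 0.7] w 0.523
rim z 0.1778 centre [437.1   3.2] r 23.8 cup-tcp mm [ 0.4 -2.4] rim-tcp z 28.6
```

View pics/s4.png

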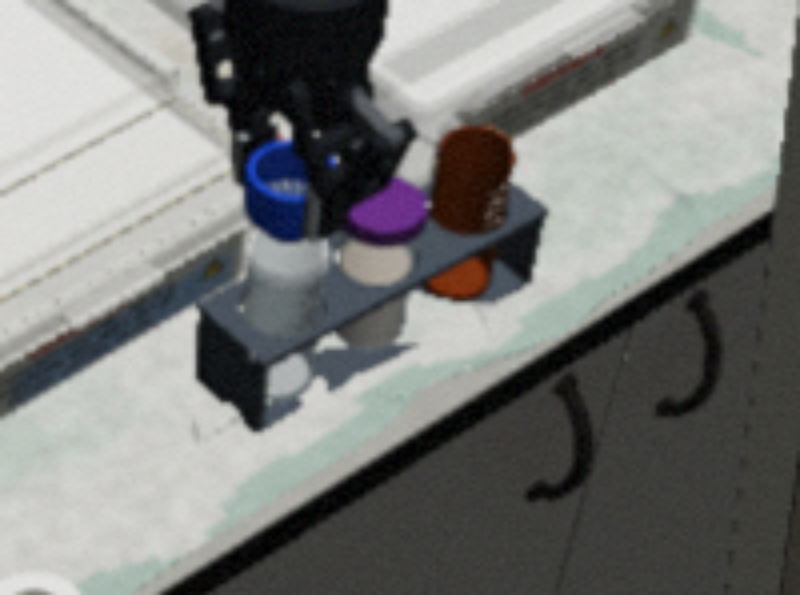

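View pics/w4.png

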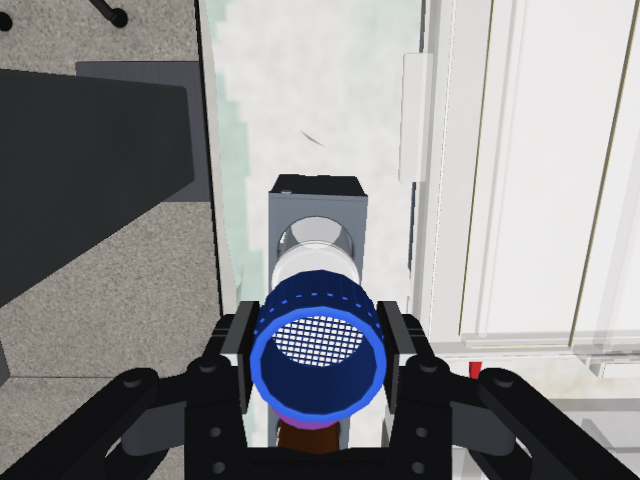

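The side and wrist views both show the blue strainer centred over the clear tube. I'll lower it.

Call:
arm_command(rows=[[[-0.001, 0, 0.01], [0, 0, 0]], [[-0.001, 0, 0.02], [0, 0, 0]], [[-0.001, 0, 0.03], [0, 0, 0]], [[-0.001, 0, 0.036], [0, 0, 0]], [[-0.001, 0, 0.04], [0, 0, 0]], [[-0.001, 0, 0.041], [0, 0, 0]], [[-0.001, 0, 0.041], [0, 0, 0]]])

```text
clock: 6.6
eef_pos: [0.4373, 0.0047, 0.1188]
tcp_rot: [[-0.001, 1.0, 0.002], [1.0, 0.001, 0.001], [0.001, 0.002, -1.0]]
wrist_force: [-0.5, -0.1, 0.3]
grip_width: 0.523
```

```bash
python3 held.py blue w5
```

```text
t 6.6 tcp [0.4373 0.0047 0.1188] F [-0.5 -0.1  0.3] w 0.523
rim z 0.1472 centre [437.    2.1] r 23.9 cup-tcp mm [-0.3 -2.7] rim-tcp z 28.3
```

Call:
arm_command(rows=[[[0, 0, 0.0015], [0, 0, 0]], [[0, 0, 0.003], [0, 0, 0]], [[0, 0, 0.003], [0, 0, 0]]])

```text
clock: 6.95
eef_pos: [0.4375, 0.0046, 0.1173]
tcp_rot: [[-0.001, 1.0, 0.003], [1.0, 0.001, 0.001], [0.001, 0.003, -1.0]]
wrist_force: [-0.8, -0.3, 3.6]
grip_width: 0.523
```

Call:
arm_command(rows=[[[0, 0, 0], [0, 0, 0]], [[0, 0, 0], [0, 0, 0]], [[0, 0, 0], [0, 0, 0]], [[0, 0, 0], [0, 0, 0]]], gripper=80)

```text
clock: 7.35
eef_pos: [0.4375, 0.0047, 0.1172]
tcp_rot: [[-0.001, 1.0, 0.003], [1.0, 0.001, 0.001], [0.001, 0.003, -1.0]]
wrist_force: [0.3, -0.3, 0.4]
grip_width: 0.683
```

Call:
arm_command(rows=[[[0, 0, -0.015], [0, 0, 0]], [[0, 0, -0.04], [0, 0, 0]], [[0, 0, -0.09], [0, 0, 0]], [[0, 0, -0.12], [0, 0, 0]], [[0, 0, -0.12], [0, 0, 0]]])

```text
clock: 7.85
eef_pos: [0.4398, 0.0046, 0.2114]
tcp_rot: [[-0.001, 1.0, 0.011], [1.0, 0.001, 0.001], [0.001, 0.011, -1.0]]
wrist_force: [0.7, 0.5, -0.3]
grip_width: 0.685
```

```bash
python3 -c "
from h import *
p,d=eyes.read_camera('side'); cv2.imwrite('pics/s6.png',cv2.resize(p[140:300,300:500,::-1],None,fx=4,fy=4*.93))
p,d=eyes.read_camera('wrist'); cv2.imwrite('pics/w6.png',p[:,:,::-1])
m=mask(p,'blue');v,u=np.nonzero(m); ok=d[v,u]>0; P=cloud('wrist',np.c_[u,v][ok],d); t=P[P[:,2]>.138]
print(len(t),cv2.minEnclosingCircle(np.float32(t[:,:2]*1000)),np.percentile(P[:,2],[2,50,98,99.5]))
plan((.44,.2,.22),(.5755,.365,.22),(.5755,.365,.08),(.5755,.365,.013))"
```

```text
1965 ((435.65771484375, 2.1799540519714355), 23.067270278930664) [0.1158822  0.13518872 0.1438733  0.14428235]
t 7.95 tcp [0.4376 0.0046 0.2079] F [ 0.1  0.9 -1.1] w 0.685
(0.44, 0.2, 0.22) mm 196 [ 0.2605  0.0036 -0.016 ] turn [ 0.0031 -0.0004  0.0007]
(0.5755, 0.365, 0.22) mm 386 [ 0.4803  0.1845 -0.0149] turn [ 0.0031 -0.0004  0.0007]
(0.5755, 0.365, 0.08) mm 407 [0.4802 0.1836 0.1717] turn [ 0.0031 -0.0004  0.0007]
(0.5755, 0.365, 0.013) mm 432 [0.4802 0.1832 0.2611] turn [ 0.0031 -0.0004  0.0007]
```

View pics/s6.png

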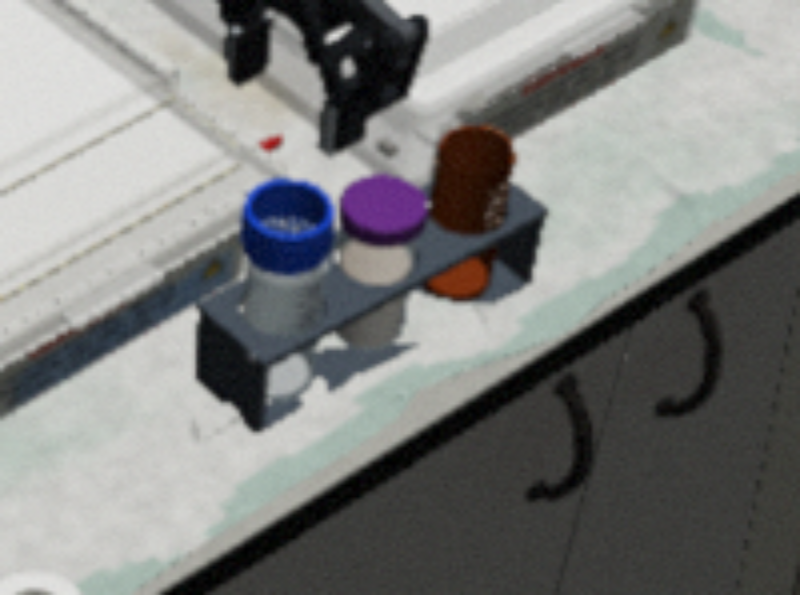

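View pics/w6.png

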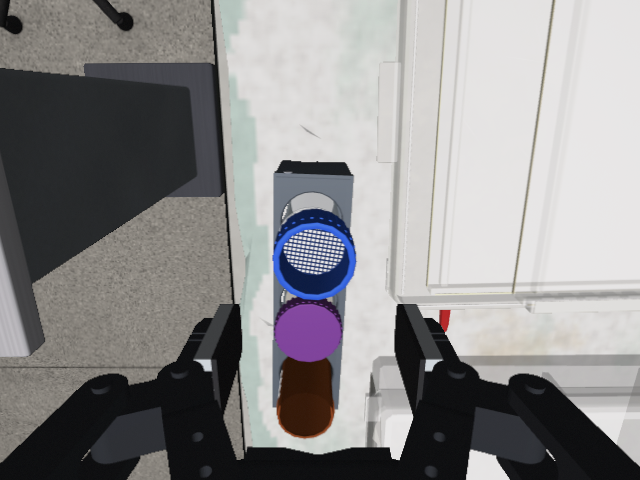

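Blue is seated and level: its rim is at about 0.145, and its centre is on the tube. Green next.

Call:
arm_command(rows=[[[0.06, 0.02, -0.016], [0, 0, 0]], [[0.12, 0.045, -0.016], [0, 0, 0]], [[0.18, 0.069, -0.016], [0, 0, 0]], [[0.24, 0.092, -0.016], [0, 0, 0]], [[0.3, 0.115, -0.016], [0, 0, 0]], [[0.36, 0.138, -0.016], [0, 0, 0]], [[0.42, 0.161, -0.016], [0, 0, 0]], [[0.4803, 0.184, -0.016], [0, 0, 0]], [[0.4803, 0.184, 0.04], [0.003, 0, 0]], [[0.4803, 0.184, 0.1], [0.003, 0, 0]], [[0.4803, 0.184, 0.14], [0.003, 0, 0]], [[0.4803, 0.184, 0.14], [0.003, 0, 0]]], gripper=0)

```text
clock: 9.15
eef_pos: [0.5709, 0.3623, 0.0953]
tcp_rot: [[-0.002, 1.0, -0.013], [1.0, 0.001, -0.008], [-0.008, -0.013, -1.0]]
wrist_force: [-0.9, 0.2, -1.0]
grip_width: 0.996
```

```bash
cat > look.py <<'E'
from h import *
import sys
n,f=sys.argv[1:3]; Z=float(sys.argv[3]) if len(sys.argv)>3 else .044
p,d=eyes.read_camera('wrist'); cv2.imwrite(f'pics/{f}.png',p[:,:,::-1])
m=mask(p,n);v,u=np.nonzero(m); ok=d[v,u]>0; P=cloud('wrist',np.c_[u,v][ok],d); t=P[(P[:,2]>Z-.008)&(P[:,2]<Z+.008)]
c,r=cv2.minEnclosingCircle(np.float32(t[:,:2]*1000)); print(n,len(t),np.round(c,1),round(r,1),np.percentile(P[:,2],[50,98,99.5]))
plan((c[0]/1000,c[1]/1000,.012))
E
python3 look.py green w7
```

```text
green 2273 [577.5 365.1] 23.3 [0.04532031 0.04752518 0.04798803]
t 9.2 tcp [0.573  0.3634 0.0993] F [ 0.6 -0.3  0.2] w 1.0
(0.5774688720703125, 0.3651437683105469, 0.012) mm 87 [0.0028 0.0069 0.1164] turn [-0.0049  0.0028  0.0008]
```

View pics/w7.png

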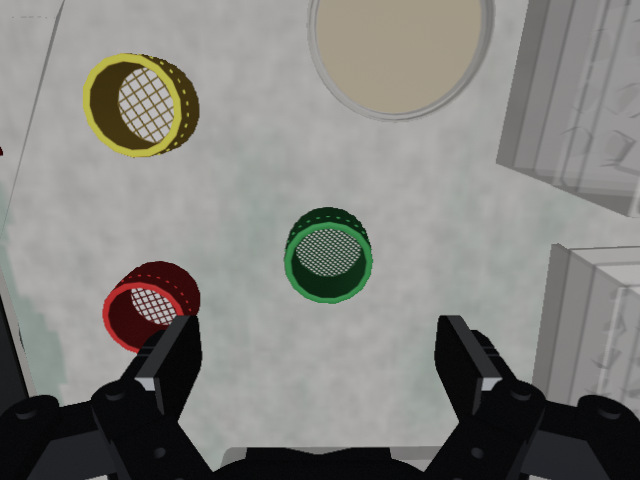

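Call:
arm_command(rows=[[[0.0025, 0.004, 0.05], [0, 0, 0]], [[0.0025, 0.004, 0.09], [-0.004, 0.003, 0]], [[0.0025, 0.004, 0.11], [-0.004, 0.003, 0]], [[0.0025, 0.004, 0.116], [-0.004, 0.003, 0]], [[0.0025, 0.004, 0.116], [-0.004, 0.003, 0]], [[0.0025, 0.004, 0.116], [-0.004, 0.003, 0]]])

```text
clock: 9.8
eef_pos: [0.5768, 0.3659, 0.0148]
tcp_rot: [[-0.001, 1.0, 0.002], [1.0, 0.001, 0.002], [0.002, 0.002, -1.0]]
wrist_force: [-0.9, -0.5, -0.2]
grip_width: 0.998
```

Call:
arm_command(rows=[[[0, 0, 0], [0, 0, 0]], [[0, 0, 0], [0, 0, 0]], [[0, 0, 0], [0, 0, 0]], [[0, 0, 0], [0, 0, 0]], [[0, 0, 0], [0, 0, 0]], [[0, 0, 0], [0, 0, 0]], [[0, 0, 0], [0, 0, 0]]], gripper=255)

```text
clock: 10.5
eef_pos: [0.5777, 0.3664, 0.0163]
tcp_rot: [[-0.001, 1.0, 0.004], [1.0, 0.001, 0.004], [0.004, 0.004, -1.0]]
wrist_force: [0.3, -0.2, 5.5]
grip_width: 0.508
```

```bash
python3 held.py green w8; python3 -c "
from h import *
plan((.575,.365,.23),(.436,0,.23),(.432,-.126,.23))"
```

```text
t 10.5 tcp [0.5777 0.3664 0.0163] F [ 0.3 -0.2  5.5] w 0.508
rim z 0.0435 centre [577.1 364.3] r 23.1 cup-tcp mm [-0.5 -2.1] rim-tcp z 27.3
t 10.55 tcp [0.5777 0.3665 0.0163] F [-0.5 -0.6  5.6] w 0.51
(0.575, 0.365, 0.23) mm 214 [-0.0008 -0.0024 -0.285 ] turn [ 0.0026 -0.0025  0.0008]
(0.436, 0, 0.23) mm 447 [-0.4873 -0.1883 -0.2876] turn [ 0.0026 -0.0025  0.0008]
(0.432, -0.126, 0.23) mm 556 [-0.6553 -0.1939 -0.2883] turn [ 0.0026 -0.0025  0.0008]
```

Call:
arm_command(rows=[[[0, 0, -0.03], [0, 0, 0]], [[0, 0, -0.09], [0.0026, -0.0025, 0]], [[0, 0, -0.15], [0.0026, -0.0025, 0]], [[0, 0, -0.21], [0.0026, -0.0025, 0]], [[0, 0, -0.27], [0.0026, -0.0025, 0]], [[-0.04, -0.012, -0.288], [0.0026, -0.0025, 0]], [[-0.1, -0.03, -0.288], [0.0026, -0.0025, 0]], [[-0.16, -0.047, -0.288], [0.0026, -0.0025, 0]], [[-0.22, -0.065, -0.288], [0.0026, -0.0025, 0]], [[-0.28, -0.083, -0.288], [0.0026, -0.0025, 0]], [[-0.34, -0.101, -0.288], [0.0026, -0.0025, 0]], [[-0.4, -0.118, -0.288], [0.0026, -0.0025, 0]]])

```text
clock: 11.75
eef_pos: [0.4874, 0.0638, 0.2304]
tcp_rot: [[-0.002, 1.0, -0.001], [1.0, 0.002, -0.0], [-0.0, -0.001, -1.0]]
wrist_force: [-0.0, -1.4, -0.5]
grip_width: 0.513
```

```bash
python3 -c "
from h import *
plan((.432,-.1255,.23),(.432,-.1255,.15))"
```

```text
t 11.75 tcp [0.4874 0.0638 0.2304] F [-0.  -1.4 -0.5] w 0.513
(0.432, -0.1255, 0.23) mm 197 [-0.2523 -0.0743  0.0007] turn [-0.0004  0.0002  0.001 ]
(0.432, -0.1255, 0.15) mm 213 [-0.2523 -0.0742  0.1074] turn [-0.0004  0.0002  0.001 ]
```

Call:
arm_command(rows=[[[-0.065, -0.019, 0], [0, 0, 0]], [[-0.13, -0.038, 0], [0, 0, 0]], [[-0.19, -0.056, 0], [0, 0, 0]], [[-0.23, -0.068, 0], [0, 0, 0]], [[-0.2523, -0.0743, 0], [0, 0, 0]], [[-0.2523, -0.0743, 0.03], [0, 0, 0]], [[-0.2523, -0.0743, 0.08], [0, 0, 0]], [[-0.2523, -0.0743, 0.1], [0, 0, 0.001]], [[-0.2523, -0.0743, 0.1], [0, 0, 0.001]], [[-0.2523, -0.0743, 0.1], [0, 0, 0.001]]])

```text
clock: 12.75
eef_pos: [0.4319, -0.1255, 0.1558]
tcp_rot: [[-0.0, 1.0, -0.001], [1.0, 0.0, -0.0], [-0.0, -0.001, -1.0]]
wrist_force: [0.7, 0.1, -0.2]
grip_width: 0.512
```

```bash
python3 held.py green w9; python3 -c "
from h import *
plan((.432,-.1255,.1185))
p,d=eyes.read_camera('side'); cv2.imwrite('pics/s9.png',cv2.resize(p[140:300,300:500,::-1],None,fx=4,fy=4*.93))"
```

```text
t 12.75 tcp [ 0.4319 -0.1255  0.1558] F [ 0.7  0.1 -0.2] w 0.512
rim z 0.1837 centre [ 432.3 -127.7] r 23.3 cup-tcp mm [ 0.4 -2.2] rim-tcp z 28.0
t 12.8 tcp [ 0.4326 -0.1256  0.1564] F [ 0.5 -0.9 -0.2] w 0.511
(0.432, -0.1255, 0.1185) mm 38 [ 0.0002 -0.0008  0.0506] turn [0.0004 0.0005 0.0001]
```

View pics/s9.png

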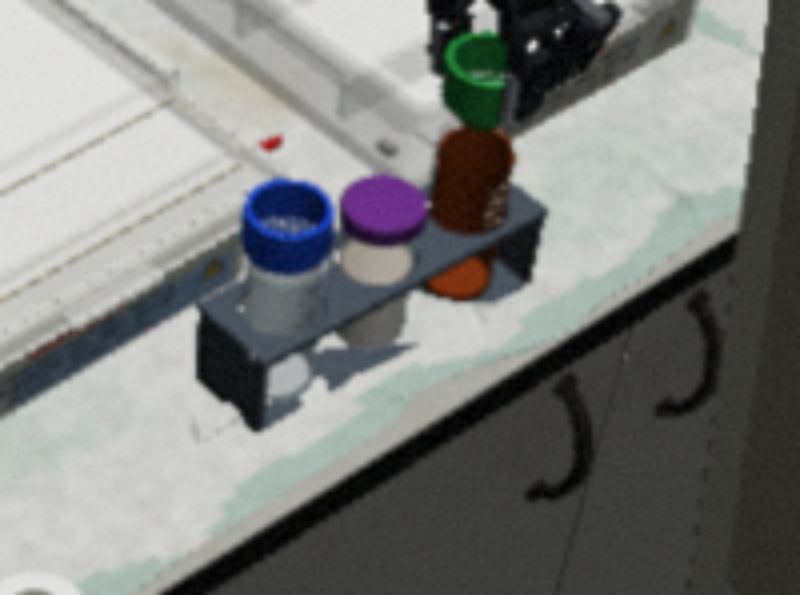

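View pics/w9.png

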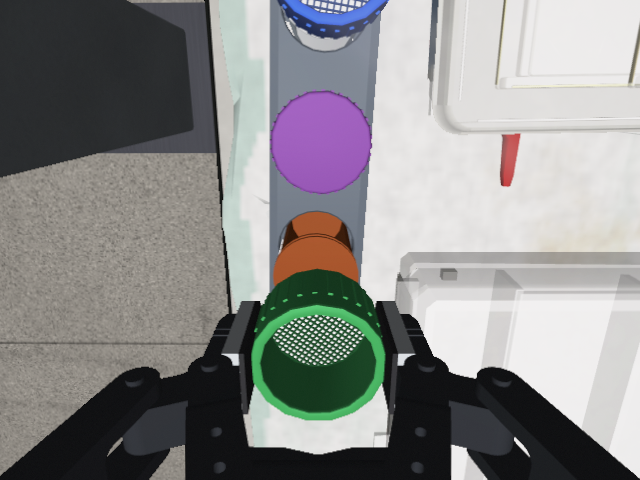

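The views at (317,265) and (478,120) show green centred over amber. I'll lower it to contact.

Call:
arm_command(rows=[[[0, 0, 0.012], [0, 0, 0]], [[0, 0, 0.024], [0, 0, 0]], [[0, 0, 0.034], [0, 0, 0]], [[0, 0, 0.042], [0, 0, 0]], [[0, 0, 0.048], [0, 0, 0]], [[0, 0, 0.0505], [0, 0, 0]], [[0, 0, 0.0525], [0, 0, 0]], [[0, 0, 0.053], [0, 0, 0]], [[0, 0, 0.053], [0, 0, 0]]])

```text
clock: 13.75
eef_pos: [0.4325, -0.1257, 0.1182]
tcp_rot: [[-0.0, 1.0, 0.001], [1.0, 0.0, -0.001], [-0.001, 0.001, -1.0]]
wrist_force: [-5.8, 1.0, 9.6]
grip_width: 0.513
```

Call:
arm_command(rows=[[[0, 0, 0], [0, 0, 0]], [[0, 0, 0], [0, 0, 0]], [[0, 0, 0], [0, 0, 0]], [[0, 0, 0], [0, 0, 0]]], gripper=80)

```text
clock: 14.15
eef_pos: [0.4325, -0.1257, 0.118]
tcp_rot: [[-0.0, 1.0, 0.001], [1.0, 0.0, -0.001], [-0.001, 0.001, -1.0]]
wrist_force: [-0.0, -0.3, -0.4]
grip_width: 0.686
```

Call:
arm_command(rows=[[[0, 0, -0.015], [0, 0, 0]], [[0, 0, -0.04], [0, 0, 0]], [[0, 0, -0.09], [0, 0, 0]], [[0, 0, -0.14], [0, 0, 0]], [[0, 0, -0.14], [0, 0, 0]]])

```text
clock: 14.65
eef_pos: [0.4358, -0.1266, 0.229]
tcp_rot: [[-0.0, 1.0, 0.012], [1.0, 0.0, -0.004], [-0.004, 0.012, -1.0]]
wrist_force: [0.1, -0.6, -0.4]
grip_width: 0.688
```

```bash
python3 look.py green w10 .146; python3 -c "
from h import *
plan((.485,.442,.22))
p,d=eyes.read_camera('side'); cv2.imwrite('pics/s10.png',cv2.resize(p[140:300,300:500,::-1],None,fx=4,fy=4*.93))"
```

```text
green 1528 [ 430.4 -127.3] 22.8 [0.13567827 0.14286018 0.14331285]
t 14.7 tcp [ 0.4345 -0.1262  0.2264] F [ 0.5 -0.6  0.6] w 0.689
(0.4304282531738281, -0.12730049896240234, 0.012) mm 214 [-0.0006 -0.0078  0.2858] turn [0.0052 0.0019 0.0002]
t 14.7 tcp [ 0.4345 -0.1262  0.2264] F [ 0.5 -0.6  0.6] w 0.689
(0.485, 0.442, 0.22) mm 570 [0.7576 0.0674 0.0068] turn [0.0052 0.0019 0.0002]
```

View pics/s10.png

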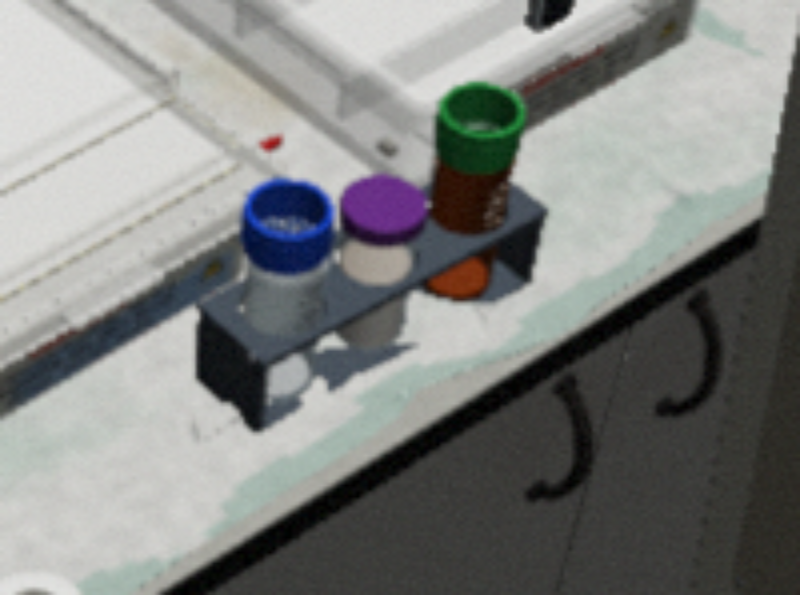

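Both lower strainers are seated. Now yellow.

Call:
arm_command(rows=[[[0.06, 0.005, -0.01], [0, 0, 0]], [[0.12, 0.01, -0.01], [0, 0, 0]], [[0.185, 0.016, -0.01], [0, 0, 0]], [[0.25, 0.022, -0.01], [0, 0, 0]], [[0.315, 0.028, -0.01], [0, 0, 0]], [[0.38, 0.034, -0.01], [0, 0, 0]], [[0.445, 0.04, -0.01], [0, 0, 0]], [[0.51, 0.046, -0.01], [0, 0, 0]], [[0.575, 0.052, -0.01], [0, 0, 0]], [[0.64, 0.057, -0.01], [0, 0, 0]], [[0.7, 0.0625, -0.01], [0, 0, 0]], [[0.756, 0.0674, -0.01], [0, 0, 0]]], gripper=0)

```text
clock: 15.95
eef_pos: [0.4826, 0.4429, 0.2289]
tcp_rot: [[-0.001, 1.0, 0.002], [1.0, 0.001, -0.004], [-0.004, 0.002, -1.0]]
wrist_force: [1.4, 0.4, -0.1]
grip_width: 0.999
```

```bash
python3 -c "
from h import *
plan((.485,.4415,.1))"
```

```text
t 15.95 tcp [0.4826 0.4429 0.2289] F [ 1.4  0.4 -0.1] w 0.999
(0.485, 0.4415, 0.1) mm 129 [-0.0011  0.0029  0.1719] turn [0.0011 0.0027 0.0007]
```

Call:
arm_command(rows=[[[-0.001, 0.003, 0.05], [0, 0, 0]], [[-0.001, 0.003, 0.11], [0.001, 0.0027, 0.0007]], [[-0.001, 0.003, 0.155], [0.001, 0.0027, 0.0007]], [[-0.001, 0.003, 0.17], [0.001, 0.0027, 0.0007]], [[-0.001, 0.003, 0.17], [0.001, 0.0027, 0.0007]], [[-0.001, 0.003, 0.17], [0.001, 0.0027, 0.0007]]])

```text
clock: 16.55
eef_pos: [0.4858, 0.442, 0.1027]
tcp_rot: [[0.0, 1.0, 0.001], [1.0, -0.0, 0.001], [0.001, 0.001, -1.0]]
wrist_force: [0.2, -0.4, 0.5]
grip_width: 1.001
```

```bash
python3 look.py yellow w11
```

```text
yellow 1585 [486. 441.] 23.2 [0.04332936 0.04464382 0.04494839]
t 16.6 tcp [0.4863 0.4425 0.1037] F [ 0.5 -0.7 -0.3] w 0.997
(0.4859768981933594, 0.44095663452148437, 0.012) mm 92 [-0.0023 -0.0008  0.1223] turn [ 0.0019 -0.0016 -0.0001]
```

View pics/w11.png

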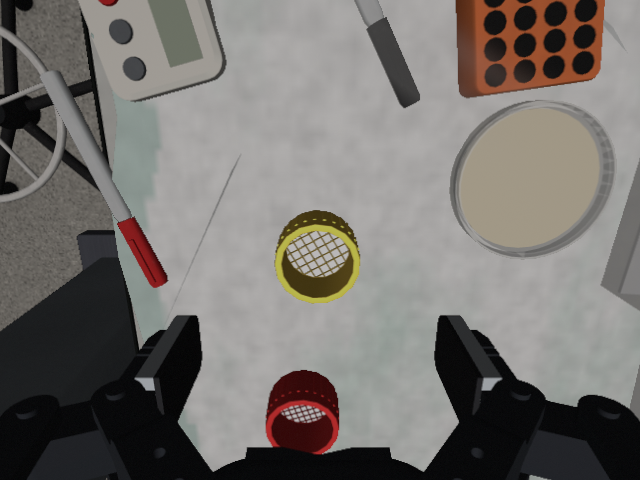

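Yellow is centred at (317,263), with clear space on both sides.

Call:
arm_command(rows=[[[-0.002, -0.001, 0.05], [0, 0, 0]], [[-0.002, -0.001, 0.09], [0.002, -0.0016, 0]], [[-0.002, -0.001, 0.115], [0.002, -0.0016, 0]], [[-0.003, -0.001, 0.1215], [0.002, -0.0016, 0]], [[-0.003, -0.001, 0.1215], [0.002, -0.0016, 0]], [[-0.003, -0.001, 0.1215], [0.002, -0.0016, 0]]])

```text
clock: 17.2
eef_pos: [0.4873, 0.4417, 0.0151]
tcp_rot: [[0.0, 1.0, 0.003], [1.0, -0.0, 0.003], [0.003, 0.003, -1.0]]
wrist_force: [-0.9, 0.1, 0.1]
grip_width: 0.997
```

Call:
arm_command(rows=[[[0, 0, 0], [0, 0, 0]], [[0, 0, 0], [0, 0, 0]], [[0, 0, 0], [0, 0, 0]], [[0, 0, 0], [0, 0, 0]], [[0, 0, 0], [0, 0, 0]], [[0, 0, 0], [0, 0, 0]], [[0, 0, 0], [0, 0, 0]]], gripper=255)

```text
clock: 17.9
eef_pos: [0.4882, 0.4425, 0.0168]
tcp_rot: [[0.0, 1.0, 0.005], [1.0, -0.0, 0.005], [0.005, 0.005, -1.0]]
wrist_force: [-0.4, -0.3, 5.6]
grip_width: 0.515
```

```bash
python3 held.py yellow w12; python3 -c "
from h import *
plan((.485,.441,.25),(.436,.005,.25))"
```

```text
t 17.9 tcp [0.4882 0.4425 0.0168] F [-0.4 -0.3  5.6] w 0.515
rim z 0.0437 centre [488.  440.8] r 22.9 cup-tcp mm [-0.1 -1.7] rim-tcp z 26.9
t 17.95 tcp [0.4881 0.4425 0.0167] F [-0.1 -0.7  5.4] w 0.517
(0.485, 0.441, 0.25) mm 233 [-0.0005 -0.0026 -0.311 ] turn [ 0.0033 -0.0032 -0.0002]
(0.436, 0.005, 0.25) mm 499 [-0.5818 -0.0677 -0.3143] turn [ 0.0033 -0.0032 -0.0002]
```

Call:
arm_command(rows=[[[0, 0, -0.03], [0, 0, 0]], [[0, 0, -0.09], [0.0033, -0.0032, 0]], [[0, 0, -0.15], [0.0033, -0.0032, 0]], [[0, 0, -0.21], [0.0033, -0.0032, 0]], [[0, 0, -0.27], [0.0033, -0.0032, 0]], [[-0.03, -0.0035, -0.312], [0.0033, -0.0032, 0]], [[-0.09, -0.0105, -0.313], [0.0033, -0.0032, 0]], [[-0.15, -0.0175, -0.314], [0.0033, -0.0032, 0]], [[-0.21, -0.0245, -0.314], [0.0033, -0.0032, 0]], [[-0.27, -0.0315, -0.314], [0.0033, -0.0032, 0]], [[-0.33, -0.0385, -0.314], [0.0033, -0.0032, 0]], [[-0.39, -0.0455, -0.314], [0.0033, -0.0032, 0]]])

```text
clock: 19.15
eef_pos: [0.4519, 0.1471, 0.2505]
tcp_rot: [[-0.0, 1.0, 0.0], [1.0, 0.0, -0.0], [-0.0, 0.0, -1.0]]
wrist_force: [0.8, -0.7, 0.4]
grip_width: 0.515
```

```bash
python3 -c "
from h import *
plan((.436,.0042,.25),(.436,.0042,.185))"
```

```text
t 19.15 tcp [0.4519 0.1471 0.2505] F [ 0.8 -0.7  0.4] w 0.515
(0.436, 0.0042, 0.25) mm 144 [-0.1905 -0.0213  0.0007] turn [0.0001 0.0002 0.    ]
(0.436, 0.0042, 0.185) mm 158 [-0.1905 -0.0213  0.0874] turn [0.0001 0.0002 0.    ]
```

Call:
arm_command(rows=[[[-0.06, -0.0067, 0], [0, 0, 0]], [[-0.12, -0.0134, 0], [0, 0, 0]], [[-0.165, -0.0185, 0], [0, 0, 0]], [[-0.1905, -0.0213, 0], [0, 0, 0]], [[-0.1905, -0.0213, 0.03], [0, 0, 0]], [[-0.1905, -0.0213, 0.07], [0, 0, 0]], [[-0.1905, -0.0213, 0.087], [0, 0, 0]], [[-0.1905, -0.0213, 0.087], [0, 0, 0]], [[-0.1905, -0.0213, 0.087], [0, 0, 0]]])

```text
clock: 20.05
eef_pos: [0.4359, 0.0042, 0.1856]
tcp_rot: [[-0.0, 1.0, -0.0], [1.0, 0.0, -0.0], [-0.0, -0.0, -1.0]]
wrist_force: [-0.5, 1.0, 0.5]
grip_width: 0.515
```

```bash
python3 held.py yellow w13; python3 -c "
from h import *
plan((.436,.0042,.149))
p,d=eyes.read_camera('side'); cv2.imwrite('pics/s13.png',cv2.resize(p[140:300,300:500,::-1],None,fx=4,fy=4*.93))"
```

```text
t 20.05 tcp [0.4359 0.0042 0.1856] F [-0.5  1.   0.5] w 0.515
rim z 0.2132 centre [436.7   2.3] r 23.1 cup-tcp mm [ 0.7 -1.9] rim-tcp z 27.6
t 20.1 tcp [0.4365 0.0043 0.1861] F [ 0.2  0.4 -0.1] w 0.517
(0.436, 0.0042, 0.149) mm 37 [-0.0001 -0.0007  0.0495] turn [0.0008 0.0002 0.0002]
```

View pics/s13.png

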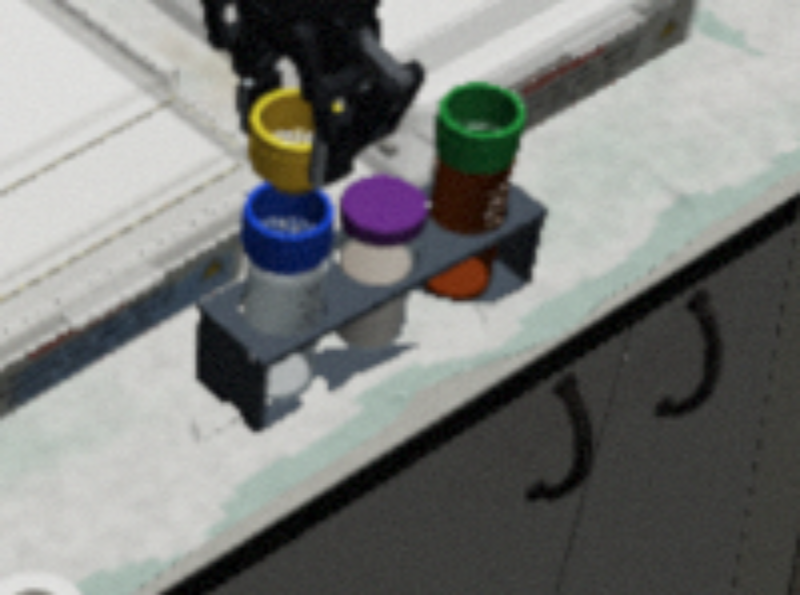

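View pics/w13.png

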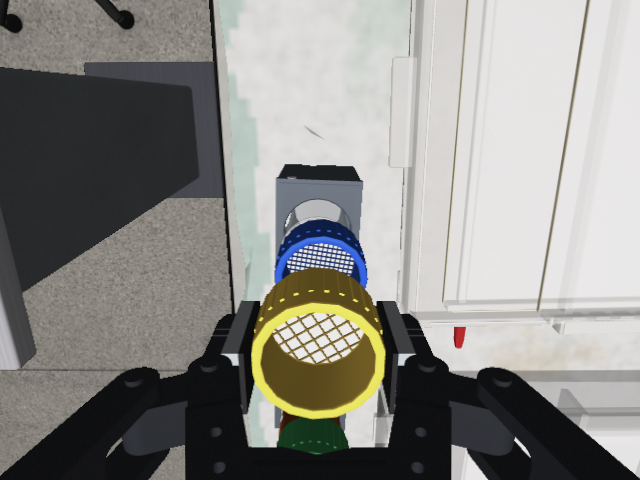

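Yellow is aligned over blue, so I'll lower it.

Call:
arm_command(rows=[[[0, 0, 0.012], [0, 0, 0]], [[0, 0, 0.024], [0, 0, 0]], [[0, 0, 0.034], [0, 0, 0]], [[0, 0, 0.042], [0, 0, 0]], [[0, 0, 0.047], [0, 0, 0]], [[0, 0, 0.05], [0, 0, 0]], [[0, 0, 0.0515], [0, 0, 0]], [[0, 0, 0.0515], [0, 0, 0]]])

```text
clock: 20.95
eef_pos: [0.4365, 0.0043, 0.1487]
tcp_rot: [[-0.0, 1.0, 0.002], [1.0, 0.0, -0.0], [-0.0, 0.002, -1.0]]
wrist_force: [-3.0, -0.6, 7.1]
grip_width: 0.515
```

Call:
arm_command(rows=[[[0, 0, 0], [0, 0, 0]], [[0, 0, 0], [0, 0, 0]], [[0, 0, 0], [0, 0, 0]], [[0, 0, 0], [0, 0, 0]]], gripper=80)

```text
clock: 21.35
eef_pos: [0.4366, 0.0043, 0.1485]
tcp_rot: [[-0.0, 1.0, 0.002], [1.0, 0.0, -0.0], [-0.0, 0.002, -1.0]]
wrist_force: [0.2, -0.3, 0.0]
grip_width: 0.685
```

Call:
arm_command(rows=[[[0, 0, -0.015], [0, 0, 0]], [[0, 0, -0.04], [0, 0, 0]], [[0, 0, -0.08], [0, 0, 0]], [[0, 0, -0.12], [0, 0, 0]], [[0, 0, -0.12], [0, 0, 0]]])

```text
clock: 21.85
eef_pos: [0.4392, 0.0043, 0.2434]
tcp_rot: [[-0.0, 1.0, 0.011], [1.0, 0.0, -0.0], [-0.0, 0.011, -1.0]]
wrist_force: [0.6, -0.8, 0.3]
grip_width: 0.686
```

```bash
python3 look.py yellow w14 .176; python3 -c "
from h import *
plan((.476,.3315,.25),(.476,.3315,.1))
p,d=eyes.read_camera('side'); cv2.imwrite('pics/s14.png',cv2.resize(p[140:300,300:500,::-1],None,fx=4,fy=4*.93))"
```

```text
yellow 1500 [435.3   2.4] 22.9 [0.17206546 0.17350294 0.17392744]
t 21.9 tcp [0.4381 0.0043 0.2413] F [-0.4  0.3 -0.3] w 0.688
(0.4352943115234375, 0.002373438596725464, 0.012) mm 229 [-0.0025 -0.0062  0.3057] turn [0.005  0.0001 0.0002]
t 21.9 tcp [0.4381 0.0043 0.2413] F [-0.4  0.3 -0.3] w 0.688
(0.476, 0.3315, 0.25) mm 329 [ 0.4362  0.0508 -0.0113] turn [0.005  0.0001 0.0002]
(0.476, 0.3315, 0.1) mm 358 [0.4363 0.0492 0.1887] turn [0.005  0.0001 0.0002]
```

View pics/s14.png

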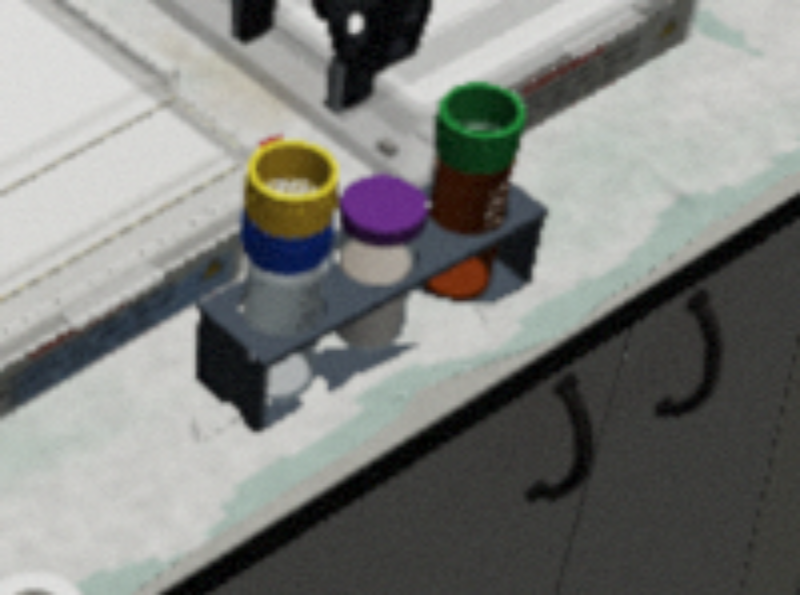

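Yellow is nested in blue (rim at about 0.174 to 0.176). Now red.

Call:
arm_command(rows=[[[0.06, 0.007, -0.011], [0, 0, 0]], [[0.125, 0.0145, -0.011], [0, 0, 0]], [[0.19, 0.022, -0.011], [0, 0, 0]], [[0.255, 0.03, -0.011], [0, 0, 0]], [[0.32, 0.037, -0.011], [0.005, 0, 0]], [[0.385, 0.045, -0.011], [0.005, 0, 0]], [[0.436, 0.05, -0.011], [0.005, 0, 0]], [[0.436, 0.05, 0.04], [0.005, 0, 0]], [[0.436, 0.05, 0.1], [0.005, 0, 0]], [[0.436, 0.05, 0.16], [0.005, 0, 0]], [[0.436, 0.05, 0.187], [0.005, 0, 0]], [[0.436, 0.05, 0.187], [0.005, 0, 0]]], gripper=0)

```text
clock: 23.15
eef_pos: [0.4713, 0.3288, 0.094]
tcp_rot: [[-0.0, 1.0, -0.013], [1.0, 0.0, -0.007], [-0.007, -0.013, -1.0]]
wrist_force: [-1.8, -0.6, 0.6]
grip_width: 1.002
```

```bash
python3 look.py red w15
```

```text
red 1767 [477.8 332.2] 23.4 [0.01595627 0.04630682 0.04673642]
t 23.2 tcp [0.4732 0.33   0.0968] F [ 0.3 -0.6  0.6] w 1.0
(0.47782647705078124, 0.3321846923828125, 0.012) mm 85 [0.0034 0.0072 0.1131] turn [-0.0055  0.0025  0.0002]
```

View pics/w15.png

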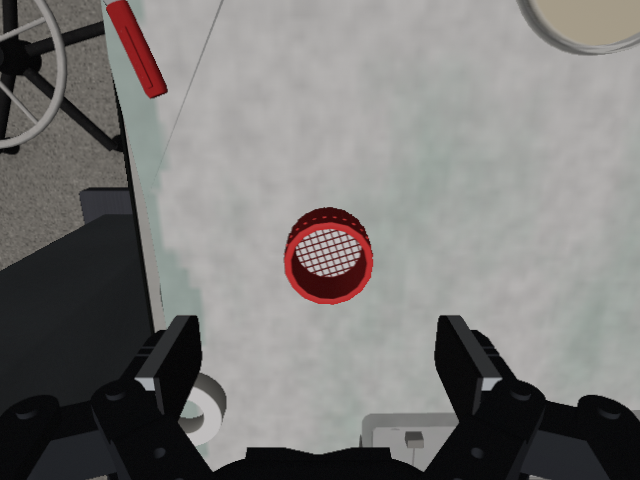

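Call:
arm_command(rows=[[[0.0015, 0.004, 0.05], [0, 0, 0]], [[0.0015, 0.004, 0.09], [-0.005, 0.0025, 0]], [[0.0015, 0.004, 0.108], [-0.005, 0.0025, 0]], [[0.0015, 0.004, 0.113], [-0.005, 0.0025, 0]], [[0.0015, 0.004, 0.113], [-0.005, 0.0025, 0]], [[0.0015, 0.004, 0.113], [-0.005, 0.0025, 0]]])

```text
clock: 23.8
eef_pos: [0.4769, 0.3318, 0.0141]
tcp_rot: [[-0.0, 1.0, 0.002], [1.0, 0.0, 0.002], [0.002, 0.002, -1.0]]
wrist_force: [0.1, -0.0, 0.4]
grip_width: 1.001
```

Call:
arm_command(rows=[[[0, 0, 0], [0, 0, 0]], [[0, 0, 0], [0, 0, 0]], [[0, 0, 0], [0, 0, 0]], [[0, 0, 0], [0, 0, 0]], [[0, 0, 0], [0, 0, 0]], [[0, 0, 0], [0, 0, 0]], [[0, 0, 0], [0, 0, 0]]], gripper=255)

```text
clock: 24.5
eef_pos: [0.4777, 0.3324, 0.0153]
tcp_rot: [[-0.0, 1.0, 0.004], [1.0, 0.0, 0.003], [0.003, 0.004, -1.0]]
wrist_force: [0.1, -0.1, 5.6]
grip_width: 0.516
```

```bash
python3 held.py red w16; python3 -c "
from h import *
plan((.476,.33,.26),(.431,-.1255,.26))"
```

```text
t 24.5 tcp [0.4777 0.3324 0.0153] F [ 0.1 -0.1  5.6] w 0.516
rim z 0.0437 centre [477.5 330.5] r 23.0 cup-tcp mm [-0.2 -1.9] rim-tcp z 28.5
t 24.55 tcp [0.4777 0.3324 0.0153] F [-0.8 -0.2  6.2] w 0.511
(0.476, 0.33, 0.26) mm 245 [-0.0021 -0.0009 -0.3263] turn [ 0.0026 -0.0022  0.0003]
(0.431, -0.1255, 0.26) mm 521 [-0.6094 -0.0611 -0.3287] turn [ 0.0026 -0.0022  0.0003]
```

Call:
arm_command(rows=[[[0, 0, -0.03], [0, 0, 0]], [[0, 0, -0.09], [0.0026, -0.0022, 0]], [[0, 0, -0.15], [0.0026, -0.0022, 0]], [[0, 0, -0.21], [0.0026, -0.0022, 0]], [[0, 0, -0.27], [0.0026, -0.0022, 0]], [[-0.03, -0.003, -0.325], [0.0026, -0.0022, 0]], [[-0.09, -0.009, -0.329], [0.0026, -0.0022, 0]], [[-0.15, -0.015, -0.329], [0.0026, -0.0022, 0]], [[-0.21, -0.021, -0.329], [0.0026, -0.0022, 0]], [[-0.27, -0.027, -0.329], [0.0026, -0.0022, 0]], [[-0.33, -0.033, -0.329], [0.0026, -0.0022, 0]], [[-0.39, -0.039, -0.329], [0.0026, -0.0022, 0]]])

```text
clock: 25.75
eef_pos: [0.4467, 0.0373, 0.2607]
tcp_rot: [[-0.001, 1.0, -0.0], [1.0, 0.001, -0.0], [-0.0, -0.0, -1.0]]
wrist_force: [0.8, -0.3, 0.6]
grip_width: 0.51
```

```bash
python3 -c "
from h import *
plan((.4315,-.1255,.26),(.4315,-.1255,.185))"
```

```text
t 25.75 tcp [0.4467 0.0373 0.2607] F [ 0.8 -0.3  0.6] w 0.51
(0.4315, -0.1255, 0.26) mm 164 [-0.2171 -0.0204  0.0009] turn [-0.0002  0.0001  0.0005]
(0.4315, -0.1255, 0.185) mm 180 [-0.2171 -0.0204  0.1009] turn [-0.0002  0.0001  0.0005]
```

Call:
arm_command(rows=[[[-0.06, -0.0056, 0], [0, 0, 0]], [[-0.12, -0.011, 0], [0, 0, 0]], [[-0.175, -0.0164, 0], [0, 0, 0]], [[-0.205, -0.019, 0], [0, 0, 0]], [[-0.217, -0.0204, 0], [0, 0, 0.0005]], [[-0.217, -0.0204, 0.03], [0, 0, 0.0005]], [[-0.217, -0.0204, 0.08], [0, 0, 0.0005]], [[-0.217, -0.0204, 0.1], [0, 0, 0.0005]], [[-0.217, -0.0204, 0.1], [0, 0, 0.0005]], [[-0.217, -0.0204, 0.1], [0, 0, 0.0005]]])

```text
clock: 26.75
eef_pos: [0.4317, -0.1249, 0.186]
tcp_rot: [[-0.001, 1.0, -0.001], [1.0, 0.001, 0.0], [0.0, -0.001, -1.0]]
wrist_force: [0.1, 0.0, -0.6]
grip_width: 0.514
```

```bash
python3 held.py red w17; python3 -c "
from h import *
plan((.4315,-.1255,.1475))
p,d=eyes.read_camera('side'); cv2.imwrite('pics/s17.png',cv2.resize(p[140:300,300:500,::-1],None,fx=4,fy=4*.93))"
```

```text
t 26.75 tcp [ 0.4317 -0.1249  0.186 ] F [ 0.1  0.  -0.6] w 0.514
rim z 0.215 centre [ 432.1 -127. ] r 23.6 cup-tcp mm [ 0.4 -2.1] rim-tcp z 29.0
t 26.8 tcp [ 0.4323 -0.1251  0.1867] F [ 0.8  0.1 -0.5] w 0.516
(0.4315, -0.1255, 0.1475) mm 39 [-0.0005 -0.0011  0.0523] turn [0.0008 0.0003 0.0006]
```

View pics/s17.png

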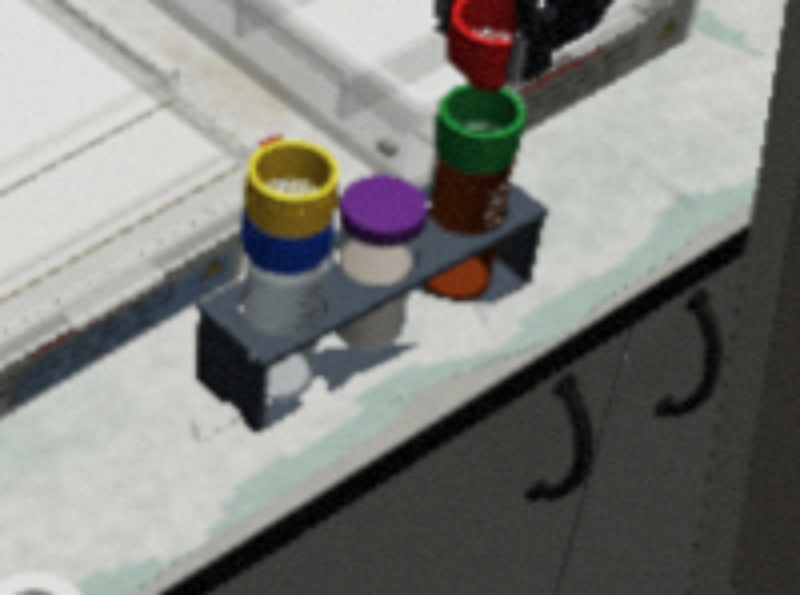

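View pics/w17.png

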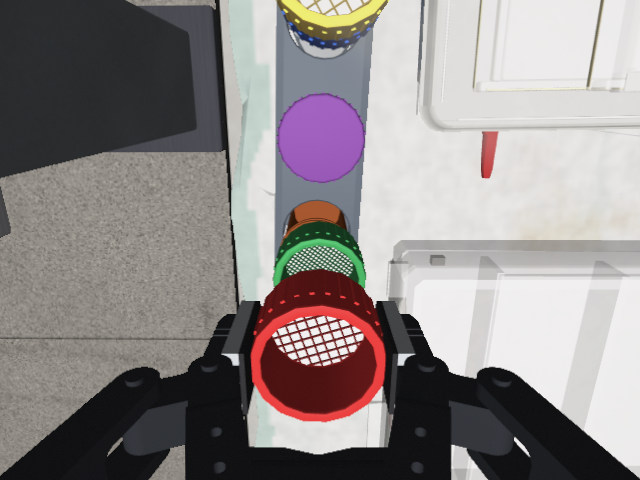

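Red is centred over green, so I'll lower it.

Call:
arm_command(rows=[[[0, -0.001, 0.012], [0, 0, 0]], [[0, -0.001, 0.024], [0, 0, 0]], [[0, -0.001, 0.034], [0, 0, 0]], [[0, -0.001, 0.043], [0, 0, 0]], [[0, -0.001, 0.049], [0, 0, 0]], [[0, -0.001, 0.052], [0, 0, 0]], [[0, -0.001, 0.0535], [0, 0, 0]], [[0, -0.001, 0.0535], [0, 0, 0]]])

```text
clock: 27.65
eef_pos: [0.4319, -0.1253, 0.1473]
tcp_rot: [[-0.001, 1.0, 0.002], [1.0, 0.001, -0.001], [-0.001, 0.002, -1.0]]
wrist_force: [-0.4, -0.4, 1.7]
grip_width: 0.51
```

Call:
arm_command(rows=[[[0, 0, 0.001], [0, 0, 0]], [[0, 0, 0.0015], [0, 0, 0]], [[0, 0, 0.0015], [0, 0, 0]]])

```text
clock: 27.95
eef_pos: [0.432, -0.1254, 0.1472]
tcp_rot: [[-0.001, 1.0, 0.003], [1.0, 0.001, -0.001], [-0.001, 0.003, -1.0]]
wrist_force: [-2.5, 1.3, 8.4]
grip_width: 0.51
```

Call:
arm_command(rows=[[[0, 0, 0], [0, 0, 0]], [[0, 0, 0], [0, 0, 0]], [[0, 0, 0], [0, 0, 0]], [[0, 0, 0], [0, 0, 0]]], gripper=80)

```text
clock: 28.35
eef_pos: [0.432, -0.1254, 0.147]
tcp_rot: [[-0.001, 1.0, 0.003], [1.0, 0.001, -0.001], [-0.001, 0.003, -1.0]]
wrist_force: [1.2, 0.5, -0.6]
grip_width: 0.691
```

Call:
arm_command(rows=[[[0, 0, -0.015], [0, 0, 0]], [[0, 0, -0.04], [0, 0, 0]], [[0, 0, -0.08], [0, 0, 0]], [[0, 0, -0.13], [0, 0, 0]], [[-0.06, 0, -0.15], [0, 0, 0]], [[-0.12, 0, -0.15], [0, 0, 0]], [[-0.18, 0, -0.15], [0, 0, 0]], [[-0.2, 0, -0.15], [0, 0, 0]], [[-0.2, 0, -0.15], [0, 0, 0]]])

```text
clock: 29.25
eef_pos: [0.4315, -0.2771, 0.2597]
tcp_rot: [[0.003, 1.0, 0.003], [1.0, -0.003, -0.001], [-0.001, 0.003, -1.0]]
wrist_force: [0.1, 0.3, -0.0]
grip_width: 0.686
```

```bash
python3 -c "
from h import *
state()
for cam in ('top','side'):
    p,d=eyes.read_camera(cam); cv2.imwrite(f'pics/{cam}_end.png',p[:,:,::-1] if cam=='top' else cv2.resize(p[140:300,300:500,::-1],None,fx=4,fy=4*.93))
    for n,b in {'yellow':(350,225,400,280),'red':(420,225,470,285)}.items():
        if cam=='side': b=(300,140,500,300)
        m=mask(p,n,b);v,u=np.nonzero(m);P=cloud(cam,np.c_[u,v],d)
        t=P[(P[:,2]>.168)&(P[:,2]<.184)]; c,r=cv2.minEnclosingCircle(np.float32(t[:,:2]*1000)); A=np.c_[t[:,:2]-t[:,:2].mean(0),np.ones(len(t))]
        print(cam,n,len(t),np.round(c,1),round(r,1),'z',np.median(t[:,2]).round(4),'slope',np.linalg.lstsq(A,t[:,2],rcond=None)[0][:2].round(3))
    if cam=='top':
        u,v=np.meshgrid(range(252,284),range(270,302)); P=cloud(cam,np.c_[u.ravel(),v.ravel()],d); t=P[(P[:,2]>.013)&(P[:,2]<.025)]
        print('tape',cv2.minEnclosingCircle(np.float32(t[:,:2]*1000)))
"
```

```text
t 29.25 tcp [ 0.4315 -0.2771  0.2597] F [ 0.1  0.3 -0. ] w 0.686
top yellow 150 [437.4   3.7] 22.8 z 0.1754 slope [-0.005 -0.012]
top red 142 [ 432.8 -126.3] 22.6 z 0.1753 slope [-0.009  0.017]
tape ((381.9696960449219, 208.9459991455078), 28.479150772094727)
side yellow 151 [436.8   3.4] 23.5 z 0.1756 slope [ 0.037 -0.012]
side red 133 [ 430.9 -125.7] 24.1 z 0.1757 slope [ 0.032 -0.005]
```

View pics/side_end.png

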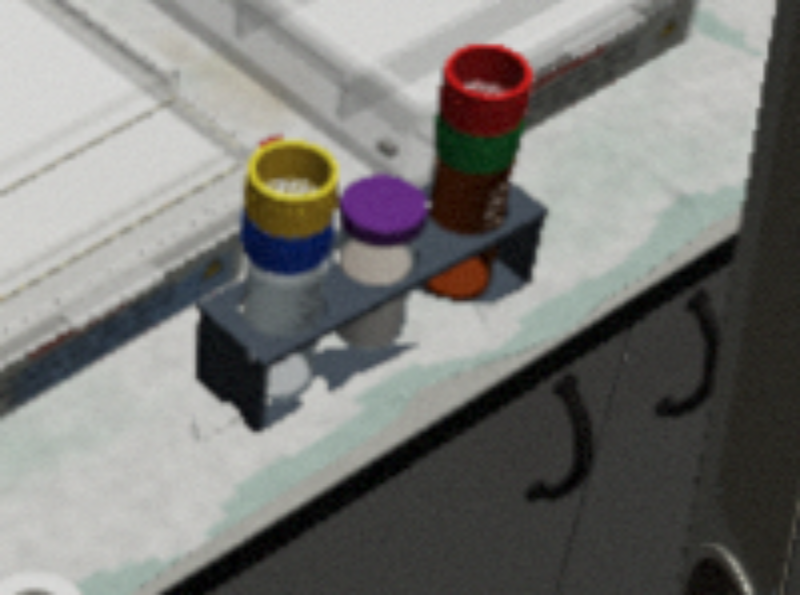

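View pics/top_end.png

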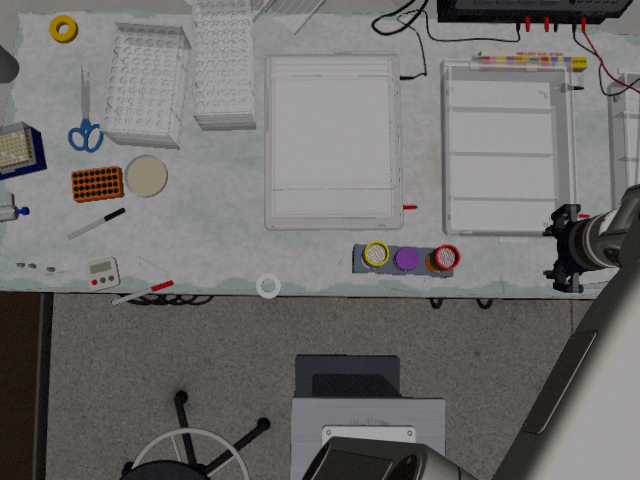

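Both stacks are upright, with rims at 0.1755 m against an expected 0.176 m. The tape is still at pixel (268,286). I'll hand the job in.

```bash
python3 -c "
from bench import bot
print(bot.close_job())"
```

```text
the job is handed in; nothing more can be done
None
```

Both cascades are set up and the job is handed in, at about 29 s on the clock. I placed blue on the clear tube, green on the amber tube, yellow on blue, then red on green. I pressed each one down lightly until it made contact (under 10 N) before releasing it.

**Seating:** in the last pictures the yellow and red rims were at about 0.1755 m, against 0.176 m for fully nested. Each stack was within about 2 mm of its tube's axis. Both looked upright, and the gripper was well clear with no force on it.

**Small disagreements:**
- **Rim slope:** fitted to the side camera's depth it came out at about 0.03, against under 0.02 from the top camera. I put this down to depth noise in the side view.
- **Tape:** its fitted circle shifted 2.5 mm and grew 2 mm, most likely from a stray depth point. It is at the same pixels as at the start, and the arm never touched it.

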